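Run a fossil board out under the microscope and hold it there

ROBOT

A 7-joint arm with a two-finger parallel gripper is mounted at the origin on the work surface. World frame = base frame: x ahead of the robot, y to its left, z up, the work surface at z = 0. Lengths are in m, angles in rad, forces in N, time in s.
With the tool pointing down it reaches from about 0.35 to 0.9 m from the base axis. Payload 7.2 kg.
Tool frame: the origin (TCP) lies at the very end of the fingers, on their centre line; the grasp point (between the pads) lies 19 mm behind it (grip_point_offset is the distance from the TCP to the grasp point, in m); z points along the fingers, y is the direction in which the jaws open and shut (so a half turn about z gives the same grasp; the last joint's range is limited). The gripper opens to 85 mm and grips with 20 to 120 N. Pads are 22 mm wide; open, the fingers measure 114 mm over their backs; the gripper's body (76 mm by 85 mm) begins 54 mm behind the grasp point. The pads swing forward as they close: fully open they stand 13 mm farther back than shut.
Start: joints at [-1.209, 0.411, -0.013, 1.596, 0.006, 1.134, -0.082], TCP at [0.26, 0.568, 0.231] pointing down, gripper open.
Joint ranges: [-2.95, 2.95], [-0.29, 1.99], [-1.47, 1.44], [0.14, 2.54], [-1.03, 4.17], [0.13, 1.85], [-2.86, 2.86]. Speed limits (rad/s): [2.39, 2.39, 3.01, 3.01, 3.14, 3.14, 3.14].

INTERFACE

Orientations are given as a unit quaternion [x, y, z, w].
In Python, from cell import * gives the robot as it stands. The module is installed in compiled form; this text tells all that it offers.
- The arm moves only by the tool servo_tool, never from a script. Its argument "plan" is text: rows parted by semicolons, each of 6 numbers parted by spaces: the shift along the world's x, y, z in units of 50 mm (1.0 is 50 mm), then the turn, a rotation vector about the world's x, y, z in units of 6 degrees (1.0 is 6 degrees). A call has 1 to 8 rows; each row is the pose to reach, as a shift and turn from the pose commanded when the call began; what a row does not reach only later rows make up. A row lasts 1/10 s, in which the tool goes at most 50 mm and 8.59 degrees, less where a joint would pass 70% of its speed; a pose out of reach is approached as far as the arm can. A call with a gripper value outside its range is refused whole. "gripper" is the closure, from 0 (fully open) to 1 (shut), set as the call begins (left out, the last holds). The fingers move at their own pace and stop on an object; the grip force is fixed at half the most. Time passes only in rows, so rows that repeat a pose let the fingers close. It gives the time, the measured TCP pose, the force and the opening at its end, in the units of the state.
- sense(): the state, without advancing time (a new reading comes with each control period).
- camera(name): name is "scene" or "top"; returns (picture, depth): 420x560x3 uint8, red, green, blue; 420x560 float32, m along the optical axis (not along the pixel's ray), 0 where there is no reading.
- camera_params(name): a dict with "vfov" (degrees; the focal length in pixels is half the picture's height over the tangent of half this angle, whatever the lens; pixels are square), "cx", "cy" (the principal point, pixels), "T" (4x4, takes a point from camera to world coordinates). Camera axes: x right, y down, z forward; pixel columns grow to the right and rows downward; lengths in m; the calibration is good to about 2 mm. A picture is of the moment at which its call begins. camera_params takes no time and is no camera call.
- close_job(): hands the job in, once; it reports no verdict.
The state is a dict: "time_s": time; "qpos": joint angles; "qd": joint speeds; "joint_efforts": joint torques, N m; "ee_pos": TCP position; "orientation": TCP orientation; "ft_force": force on the tool from outside, world axes, zero at the start; "wrist_torque": the same for the moment, N m; "grip_width": opening from 0.0 (shut) to 1.0 (fully open).
Only numpy, scipy, OpenCV 4.12 (cv2) and the standard library are available. Lean on these libraries where they do the work, as an engineer would, in place of code of your own. Each camera call takes 0.05 s, during which the arm holds its last target.

TASK

Throw the black-knobbed gate lever from its red notch into the green-marked notch so that the yellow gate lifts, and leave it there. Then slide the fossil board, which has a blue grip at its tail, straight out over the front edge of the ledge until its red leading end is level with the red pointer of the microscope, and keep it flat on the ledge: it is nose-heavy and would tip, so finish while still holding it. Do not bump the microscope or disturb the dish, jar and slide box.

Things in the scene. Friction and masses are not known exactly. Their poses are not given: they have to be found in the camera images.
- ledge: Fixed plywood riser with grey top, 110 (x) x 300 (y) x 100 mm high. Origin: centre of its underside, on the table. Its own -y is outward: the board goes out over the front edge at y = -150 mm; x runs across. Place and yaw vary (within 0.2 rad). A post at its +x side carries the gate lever.
- ledge_edge (a point): Middle of the ledge's front top edge: ledge frame (0, -150, 100) mm.
- lever (a joint): Gate lever, rad, 0 to 1.5, turning about the ledge's y axis. At 0 (red notch, start 0 to 0.08) the yellow gate bar lies level across the board's way and the knob arm leans 0.5 rad from vertical to ledge -x. Growing: arm swings to +x, gate lifts. At 1.15 the arm is in the green notch, midway between two green teeth, short of the end stop. Stays where left (1.4 N at the knob moves it), no snap.
- lever_knob (a point): Centre of the black ball knob, 24 mm across, on a 10 mm rod. At joint value q it is at lever_pivot + 90 mm * (sin(q-0.5), 0, cos(q-0.5)) in the ledge's axes. The toothed quadrant rim, 58 mm radius about the pivot, lies on the ledge's +y side of the arm.
- lever_pivot (a point): Axis of the lever: ledge frame (75, -145, 118) mm. The gate bar reaches 72 mm from it, is 10 mm thick and 20 mm high.
- board: Loose wooden board 90 (x) x 340 (y) x 12 mm on the ledge, 0.4 to 0.65 kg, balance point about 125 mm behind its red leading end (its -y end). Origin: centre of underside. A fixed fossil slab, 56 x 56 mm, 24 mm high, is centred 45 mm behind the leading end. Starts up to 6 mm off the ledge's middle line, turned up to 0.05 rad to it, leading end 20 to 55 mm inside the front edge.
- board_end (a point): Middle of the top of the board's leading end: board frame (0, -170, 12) mm.
- board_grip (a point): Blue upright grip block fixed on the board near its tail, 24 mm thick (board x), 44 mm long (board y), 40 mm high above the board's top. This point: board frame (0, 140, 34) mm, 22 mm above the board's top.
- microscope: Fixed white microscope, axes parallel to the ledge's. Origin: on the table, on the ledge's middle line, below the line the board's leading end must reach, 180 to 220 mm beyond the front edge. Base 200 x 270 x 30 mm (y -160 to +110). Lens 68 mm across at (0, 45) mm, underside 225 mm above the table, 80 mm wide head above it. Column at y = -105 mm; top 440 mm.
- mark (a point): Tip of the red pointer on a thin post beside the board's way: microscope frame (62, 0, 106) mm, at the board's height. The board's leading end must come level with it along the ledge's y.
- dish: Glass dish, 90 mm across, 16 mm high, on the table beyond the ledge; leave alone. Origin: underside centre.
- jar: Amber jar with green cap, 50 mm across, 70 mm high; leave alone. Origin: underside centre.
- slidebox: Clear slide box with green lid, 52 x 82 x 28 mm; leave alone. Origin: underside centre.

How it is judged:
On the way, in this order (a step that is already met when the one before it is completed fails the run):
1. the lever is set in the green notch and let go, the board still behind the gate (value of joint lever between 1.02 and 1.28 rad and y of board_end in the frame of ledge_edge above 0 m and contact force between the fingers and ledge below 0.5 N), for 0.3 s.
2. the board's leading end has come level with the pointer (y of board_end in the frame of microscope between -0.008 and 0.008 m and angle between board's own z axis and vertical below 0.05 rad), for 0.2 s.
At the end, for the whole second after the job is handed in: Fingers still hold the board (over 1 N), resting on the ledge, still and flat within 0.035 rad; its leading end within 8 mm of the pointer line, 14 mm of the middle line and 0.08 rad of straight, not touching the microscope; the lever at 1.15 within 0.13 rad (value of joint lever between 1.02 and 1.28 rad and y of board_end in the frame of microscope between -0.008 and 0.008 m and x of board_end in the frame of microscope between -0.014 and 0.014 m and angle between the y axis of board and the y axis of ledge, either way round below 0.08 rad and angle between board's own z axis and vertical below 0.035 rad and z of board in the frame of ledge between 0.095 and 0.106 m and contact force between board and ledge above 0.5 N and contact force between the fingers and board above 1 N and contact force between board and microscope below 0.1 N and linear speed of board below 0.02 m/s); the arm keeps its last pose, push and grip.
It fails at once if the board tips or is lifted (angle between board's own z axis and vertical above 0.15 rad or z of board in the frame of ledge above 0.125 m).
It fails at once if the microscope is bumped (contact force between any of the arm, the fingers, board and microscope above 4 N).
It fails at once if the dish, jar or slide box is disturbed (distance of any of dish, jar, slidebox from where it was at the start of the episode above 0.02 m).
It also fails if it takes over 50 s, if anything falls off the work surface, if the arm or the gripper's body presses on something with over 40 N, if the wrist force passes 120 N, or if a joint passes its speed limit or range.

## Working session

There is one attempt and no reset: what is moved stays moved. The work goes in short steps, Python scripts to look and compute and a tool call to move; the robot and the scene stay as the last step left them, time stands still between calls to the robot, and variables do not carry over. Pictures are saved under pics/ and viewed, and the job is handed in when it is done.

Besides the shell and the picture viewer there is one more tool, called after "Call:" as name(argument=value, ...) on one line, values as JSON. servo_tool: Moves the arm, as the interface text tells. Its arguments: {"type":"object","properties":{"plan":{"type":"string"},"gripper":{"type":"number"}},"required":["plan"]}

```bash
mkdir -p pics
cat > h.py <<'E'
from cell import *
import numpy as np, cv2
def K(n):
    p=camera_params(n); f=210/np.tan(np.radians(p['vfov'])/2); return f,p['cx'],p['cy'],np.array(p['T'])
def pts(n,d):
    f,cx,cy,T=K(n); v,u=np.mgrid[:420,:560]
    P=np.stack([(u-cx)/f*d,(v-cy)/f*d,d,np.ones_like(d)],-1)
    return (P@T.T)[...,:3]
def ray(n,u,v,z):
    f,cx,cy,T=K(n); r=T[:3,:3]@np.array([(u-cx)/f,(v-cy)/f,1]); o=T[:3,3]
    return o+r*(z-o[2])/r[2]
E
python3 - <<'E'
from h import *
for n in("scene","top"):
    im,d=camera(n); np.savez(f"{n}0.npz",im=im,d=d); cv2.imwrite(f"pics/{n}0.png",im[...,::-1])
    print(n,camera_params(n))
print(sense())
E
```

```text
scene {'vfov': 42.12393195628724, 'cx': 287.6414701634006, 'cy': 202.54345491990458, 'T': array([[-0.81811019,  0.35948493, -0.44884998,  1.12621437],
       [ 0.57497568,  0.49786094, -0.64925915,  0.80538719],
       [-0.009934  , -0.78924335, -0.6140002 ,  0.87354242],
       [ 0.        ,  0.        ,  0.        ,  1.        ]])}
top {'vfov': 57.803415522801245, 'cx': 280.5645335548526, 'cy': 214.81880151076135, 'T': array([[ 0.01617509, -0.98826021,  0.15192147,  0.46788679],
       [-0.99966667, -0.0129262 ,  0.02234873,  0.03283864],
       [-0.02012259, -0.15223232, -0.98813987,  1.00503379],
       [ 0.        ,  0.        ,  0.        ,  1.        ]])}
{'time_s': 0.1, 'qpos': array([-1.20918864,  0.41185667, -0.01269096,  1.59696579,  0.00559694,
        1.13430876, -0.08225925]), 'qd': array([ 0.00150047, -0.00114217, -0.00059582, -0.0038972 ,  0.00169604,
       -0.00077296, -0.00136822]), 'joint_efforts': array([ 2.36493172e-03, -6.01831770e+01,  6.84139878e-01, -3.00091124e+01,
        1.40190980e-02,  6.51050839e-03, -8.34461332e-06]), 'ee_pos': array([0.26029137, 0.56772016, 0.23051215]), 'orientation': array([ 2.13280592e-01,  9.76990698e-01, -7.44120411e-04, -1.05160045e-04]), 'ft_force': array([0.4143609 , 0.32630577, 0.39542728]), 'wrist_torque': array([-0.02655307, -0.0024167 ,  0.01933134]), 'grip_width': 1.001661392004886}
```

View pics/scene0.png

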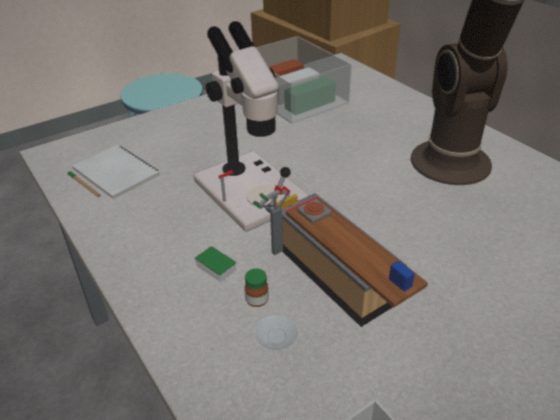

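View pics/top0.png

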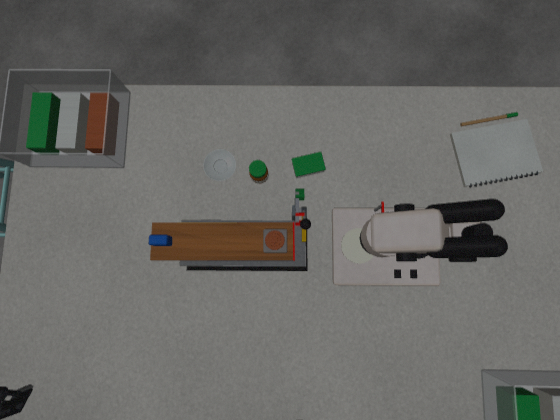

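Scene: the board lies along world y, with its blue grip at top (160,240) and red end at (294,240). The knob is at (305,224), the pointer near (382,207), and the green notch at (300,194). The jar, dish and slide box are on the +x side.

```bash
cat > m.py <<'E'
from h import *
def meas(im,d,n,verbose=True):
    P=pts(n,d); hsv=cv2.cvtColor(im,cv2.COLOR_RGB2HSV); H,S,V=[hsv[...,i].astype(int) for i in range(3)]
    out={}
    ok=(d>0)&(P[...,0]>.3)&(P[...,0]<.75)&(P[...,1]>-.45)&(P[...,1]<.45)
    for nm,m in dict(blue=(H>105)&(H<130)&(S>150),red=((H<5)|(H>174))&(S>170)&(V>110),yellow=(H>20)&(H<32)&(S>170)&(V>100),green=(H>50)&(H<75)&(S>150),black=(V<35)).items():
        k,lab,st,c=cv2.connectedComponentsWithStats((m&ok).astype(np.uint8))
        for i in range(1,k):
            if st[i,4]<4: continue
            q=P[lab==i]; print(n,nm,st[i].tolist(),c[i].round(1),'med',np.median(q,0).round(4),'min',q.min(0).round(3),'max',q.max(0).round(3))
    return P,hsv
if __name__=="__main__":
    for n in("scene","top"):
        z=np.load(f"{n}0.npz"); im,d=z['im'],z['d']; meas(im,d,n)
    z=np.load("top0.npz"); cv2.imwrite("pics/topz.png",cv2.resize(z['im'][180:300,140:400,::-1],None,fx=3,fy=3,interpolation=cv2.INTER_CUBIC))
    z=np.load("scene0.npz"); cv2.imwrite("pics/scz.png",cv2.resize(z['im'][130:330,190:440,::-1],None,fx=3,fy=3,interpolation=cv2.INTER_CUBIC))
E
python3 m.py
```

```text
scene blue [392, 262, 21, 28, 256] [403.5 273.5] med [0.544  0.3413 0.151 ] min [0.532 0.312 0.12 ] max [0.554 0.353 0.155]
scene red [224, 171, 8, 4, 18] [228.2 172.6] med [ 0.6166 -0.1881  0.1084] min [ 0.608 -0.191  0.104] max [ 0.629 -0.184  0.114]
scene red [277, 187, 5, 4, 9] [278.9 188.3] med [0.6012 0.0131 0.1743] min [0.599 0.008 0.173] max [0.605 0.022 0.175]
scene yellow [284, 196, 12, 8, 28] [290.1 198.6] med [0.5637 0.0014 0.1224] min [ 0.55  -0.004  0.114] max [0.581 0.005 0.126]
scene black [230, 22, 23, 26, 315] [239.6  35.1] med [ 0.5246 -0.2497  0.4147] min [ 0.507 -0.282  0.391] max [ 0.535 -0.219  0.437]
scene black [208, 28, 24, 47, 526] [220.6  49.2] med [ 0.5812 -0.2422  0.4035] min [ 0.551 -0.294  0.316] max [ 0.592 -0.196  0.437]
scene black [232, 78, 11, 15, 107] [236.7  85.6] med [ 0.5913 -0.1586  0.3447] min [ 0.581 -0.179  0.329] max [ 0.595 -0.15   0.356]
scene black [207, 82, 15, 18, 177] [213.5  91.1] med [ 0.5897 -0.2807  0.2814] min [ 0.573 -0.309  0.26 ] max [ 0.595 -0.267  0.301]
scene black [224, 107, 12, 38, 247] [229.7 122.9] med [ 0.5516 -0.281
[... 3264 characters left out ...]
 0.404 ] min [ 0.493 -0.314  0.035] max [ 0.556 -0.153  0.439]
top black [306, 242, 1, 5, 5] [306. 244.] med [ 0.545  -0.0127  0.0045] min [ 0.54  -0.013  0.002] max [ 0.55  -0.013  0.006]
top black [306, 254, 1, 6, 6] [306.  256.5] med [ 0.5124 -0.0128  0.0048] min [ 0.506 -0.013  0.003] max [ 0.519 -0.013  0.005]
top black [187, 262, 120, 9, 383] [249.8 268.1] med [0.4799 0.1327 0.0043] min [ 0.475 -0.013 -0.002] max [0.498 0.299 0.011]
top black [395, 270, 6, 8, 42] [397.5 273.8] med [ 0.4709 -0.2407  0.0355] min [ 0.463 -0.247  0.032] max [ 0.481 -0.233  0.039]
top black [411, 270, 6, 8, 43] [413.5 273.9] med [ 0.4715 -0.2805  0.036 ] min [ 0.464 -0.287  0.033] max [ 0.481 -0.273  0.04 ]
```

View pics/topz.png

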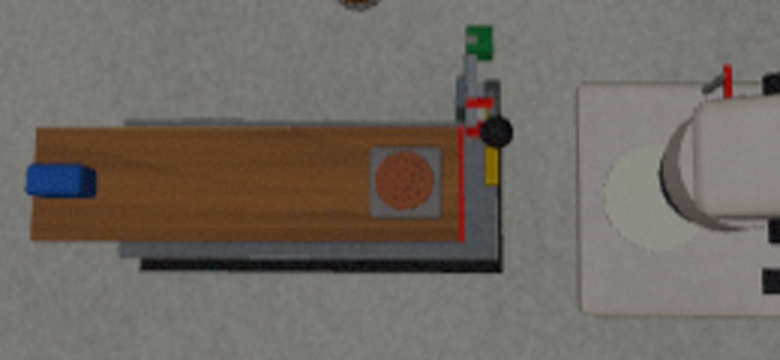

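View pics/scz.png

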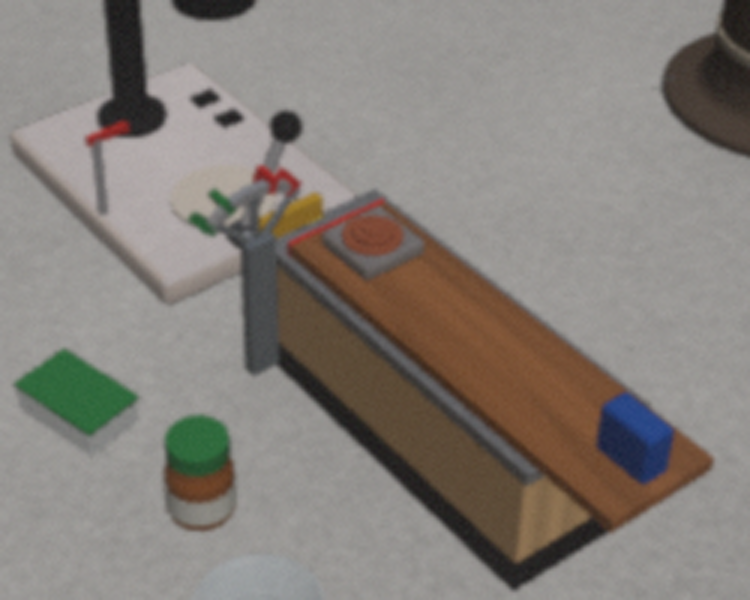

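Run:
```python
from h import *
for n in("top","scene"):
    z=np.load(f"{n}0.npz"); im,d=z['im'],z['d']; P=pts(n,d); X,Y,Z=P[...,0],P[...,1],P[...,2]
    hsv=cv2.cvtColor(im,cv2.COLOR_RGB2HSV).astype(int)
    reg=(d>0)&(X>.4)&(X<.72)&(Y>-.1)&(Y<.45)
    wood=reg&(abs(Z-.112)<.005)&(hsv[...,1]>90)
    grey=reg&(abs(Z-.100)<.004)&(hsv[...,1]<60)
    base=(d>0)&(X>.4)&(X<.75)&(Y<-.03)&(Y>-.4)&(abs(Z-.030)<.004)
    for nm,m in(("wood",wood),("grey",grey),("base",base)):
        k,lab,st,c=cv2.connectedComponentsWithStats(m.astype(np.uint8)); 
        if k<2: continue
        i=1+st[1:,4].argmax(); mm=m if nm!="base" else lab==i
        q=P[mm][:,:2].astype(np.float32); r=cv2.minAreaRect(q); print(n,nm,len(q),r,np.percentile(q,[1,99],axis=0).round(4).tolist(), P[mm][:,2].mean())
```

```text
top wood 4594 ((0.542921781539917, 0.17755912244319916), (0.08828332275152206, 0.36581891775131226), 0.881595253944397) [[0.4978, 0.0225], [0.5867, 0.3546]] 0.11223796301953266
top grey 1214 ((0.5432274341583252, 0.14305882155895233), (0.11500702798366547, 0.29794958233833313), 0.9030742049217224) [[0.4839, -0.006], [0.5944, 0.2873]] 0.1002123185542454
top base 4042 ((0.5427243113517761, -0.21431051194667816), (0.19842176139354706, 0.2676989734172821), 0.017794067040085793) [[0.4453, -0.3429], [0.6363, -0.0827]] 0.030412610644596105
scene wood 4072 ((0.5441092848777771, 0.1810804009437561), (0.09231337159872055, 0.3624991178512573), 0.9537824392318726) [[0.4998, 0.0041], [0.5897, 0.3598]] 0.1121957543028621
scene grey 781 ((0.5527517795562744, 0.17608660459518433), (0.14418940246105194, 0.3690255284309387), 2.121025323867798) [[0.4844, -0.0056], [0.6284, 0.3588]] 0.1000403260254887
scene base 2851 ((0.5452885627746582, -0.21402963995933533), (0.20171894133090973, 0.27179086208343506), 0.7886356711387634) [[0.4511, -0.3426], [0.6427, -0.0816]] 0.030231472637891076
```

Run:
```python
from h import *
z=np.load("top0.npz"); im,d=z['im'],z['d']; P=pts("top",d); X,Y,Z=P[...,0],P[...,1],P[...,2]
hsv=cv2.cvtColor(im,cv2.COLOR_RGB2HSV).astype(int)
reg=(d>0)&(X>.4)&(X<.72)&(Y>-.1)&(Y<.45)
wood=reg&(abs(Z-.112)<.006)&(hsv[...,1]>90)
led=reg&(Z>.094)&(Z<.12)&(X<.6)
base=(d>0)&(X>.4)&(X<.75)&(Y<-.03)&(Y>-.4)&(abs(Z-.030)<.006)
def edges(m,y0,y1,nm,zz):
    for which in(0,1):
        a=[]
        for c in range(560):
            r=np.where(m[:,c])[0]
            if len(r)<3: continue
            p=ray("top",c,r[0]-.5 if which else r[-1]+.5,zz)
            if y0<p[1]<y1:a.append(p)
        a=np.array(a); 
        for _ in range(3):
            k=np.polyfit(a[:,1],a[:,0],1); e=a[:,0]-np.polyval(k,a[:,1]); a=a[abs(e)<max(.0015,2*e.std())]
        print(nm,'xmax' if which else 'xmin','slope',k[0].round(4),'x at y=0.15',np.polyval(k,.15).round(4),'y=0',k[1].round(4),'y=-.2',np.polyval(k,-.2).round(4),len(a),e.std().round(4))
edges(led,.03,.28,"ledge",.1); edges(wood,.03,.345,"board",.112); edges(base,-.33,-.1,"base",.03)
# end edges
def rows(m,nm,zz,x0,x1):
    a=[];b=[]
    for r in range(420):
        c=np.where(m[r])[0]
        if len(c)<5: continue
        p=ray("top",c[-1]+.5,r,zz); q=ray("top",c[0]-.5,r,zz)
        if x0<p[0]<x1:a.append(p[:2]);b.append(q[:2])
    a=np.array(a);b=np.array(b)
    for s,t in(("ymin",a),("ymax",b)):
        k=np.polyfit(t[:,0]-.543,t[:,1],1); print(nm,s,'median y',np.median(t[:,1]).round(4),'slope',k[0].round(4))
rows(led&(hsv[...,2]>40),"ledge",.1,.49,.535); rows(wood|(reg&(abs(Z-.112)<.006)&((hsv[...,0]<6)|(hsv[...,0]>172))&(hsv[...,1]>100)),"board",.112,.5,.58); rows(base,"base",.03,.46,.62)
for c in(238,239,240,241): print(ray("top",293.4,c,.112))
print('knob',ray("top",305.2,223.8,.197))
```

```text
ledge xmin slope -0.0158 x at y=0.15 0.4845 y=0 0.4869 y=-.2 0.49 105 0.0
ledge xmax slope -0.0133 x at y=0.15 0.5944 y=0 0.5964 y=-.2 0.599 103 0.0
board xmin slope -0.0155 x at y=0.15 0.4982 y=0 0.5005 y=-.2 0.5036 134 0.0
board xmax slope -0.0202 x at y=0.15 0.5877 y=0 0.5907 y=-.2 0.5948 126 0.0007
base xmin slope -0.0078 x at y=0.15 0.441 y=0 0.4421 y=-.2 0.4437 91 0.0009
base xmax slope 0.4888 x at y=0.15 0.776 y=0 0.7027 y=-.2 0.605 91 0.0519
ledge ymin median y -0.0073 slope 0.0062
ledge ymax median y 0.3634 slope 1.8637
board ymin median y 0.0192 slope 0.0052
board ymax median y 0.3586 slope -0.2075
base ymin median y -0.1686 slope 1.6652
base ymax median y -0.0792 slope 0.0053
[0.55041889 0.02194889 0.112     ]
[0.54806218 0.02192286 0.112     ]
[0.54570736 0.02189685 0.112     ]
[0.54335443 0.02187087 0.112     ]
knob [ 0.57337116 -0.00190551  0.197     ]
```

Checks agree. Ledge yaw is about +0.0145 rad and the front edge middle about (0.5417, -0.007). The predicted knob at q=0, (0.5735, -0.002, 0.197), matches the measured one. The pointer line at y≈-0.189 agrees with the base edge, 182 mm beyond the front edge. Now I move to above the knob with the jaws along x.

Call:
servo_tool(plan="0.3 -0.5 0.5 0 0 -1.3; 0.7 -1.3 1 0 0 -2.7; 1.2 -2.1 1.4 0 0 -4; 1.6 -2.9 1.4 0 0 -5.4; 2 -3.6 1.4 0 0 -6.8; 2.4 -4.4 1.4 0 0 -8.1; 2.9 -5.2 1.4 0 0 -9.5; 3.3 -6 1.4 0 0 -10.76", gripper=0.55)

```text
time_s: 0.9
ee_pos: [0.4262, 0.2662, 0.3012]
orientation: [0.704, 0.71, 0.0, 0.0]
ft_force: [-0.0, 0.2, -0.2]
grip_width: 0.451
```

Call:
servo_tool(plan="0.3 -0.6 0 0 0 0; 0.7 -1.3 0 0 0 0; 1.2 -2.1 0 0 0 0; 1.7 -3 0 0 0 0; 2.1 -3.9 0 0 0 0; 2.6 -4.7 0 0 0 0; 2.97 -5.5 0 0 0 0; 2.97 -5.5 0 0 0 0")

```text
time_s: 1.7
ee_pos: [0.575, -0.0142, 0.3011]
orientation: [0.705, 0.709, -0.001, 0.002]
ft_force: [0.3, 0.4, 1.0]
grip_width: 0.448
```

Call:
servo_tool(plan="0 0 -1 0 0 0; 0 0 -1.4 0 0 0; 0 0 -1.4 0 0 0")

```text
time_s: 2.0
ee_pos: [0.5716, -0.0063, 0.228]
orientation: [0.702, 0.712, -0.003, -0.002]
ft_force: [0.0, 0.4, -0.2]
grip_width: 0.452
```

Run:
```python
from h import *
for n in("scene","top"):
    im,d=camera(n); cv2.imwrite(f"pics/{n}1.png",cv2.resize(im[100:300,180:430,::-1],None,fx=3,fy=3))
```

```text
(no output)
```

View pics/scene1.png

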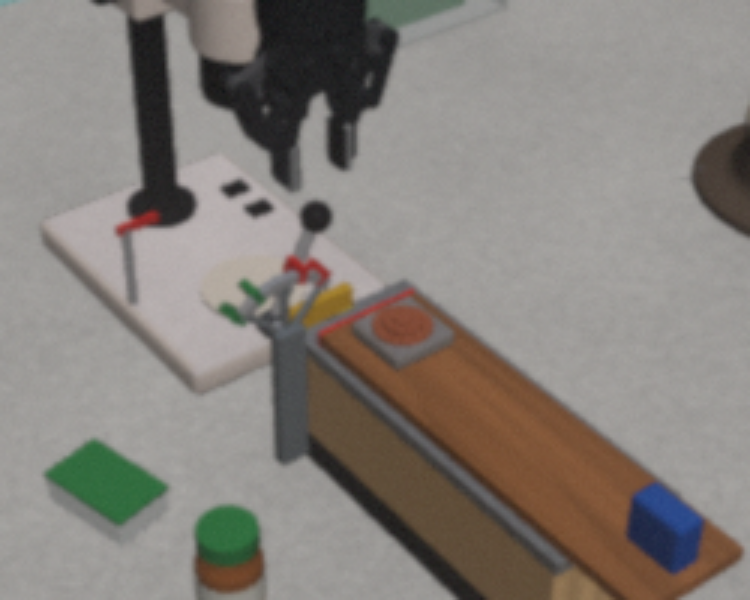

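The open jaws straddle the knob (knob at crop px 315,215, finger tips at 290,185 and 345,165). I'll go down around it, then swing along the arc.

Call:
servo_tool(plan="0 0 -0.4 0 0 0; 0 0 -0.85 0 0 0; 0 0 -0.85 0 0 0; 0 0 -0.85 0 0 0")

```text
time_s: 2.5
ee_pos: [0.5747, -0.0067, 0.1904]
orientation: [0.702, 0.712, 0.001, 0.001]
ft_force: [-0.2, -0.1, -0.7]
grip_width: 0.449
```

Call:
servo_tool(plan="0.2 0 0.05 0 0 0; 0.45 0 0.15 0 0 0; 0.7 0 0.2 0 0 0; 0.95 0 0.22 0 0 0; 1.2 0 0.2 0 0 0; 1.45 0 0.15 0 0 0; 1.7 0 0.05 0 0 0; 1.7 0 0.05 0 0 0")

```text
time_s: 3.3
ee_pos: [0.6606, -0.0066, 0.1913]
orientation: [0.702, 0.712, 0.0, 0.001]
ft_force: [0.0, 0.9, 0.6]
grip_width: 0.45
```

Run:
```python
from h import *
for n in("scene","top"):
    im,d=camera(n); cv2.imwrite(f"pics/{n}2.png",cv2.resize(im[100:300,180:430,::-1],None,fx=3,fy=3))
print(sense()['ee_pos'])
```

```text
[ 0.65921351 -0.00691349  0.19137059]
```

View pics/scene2.png

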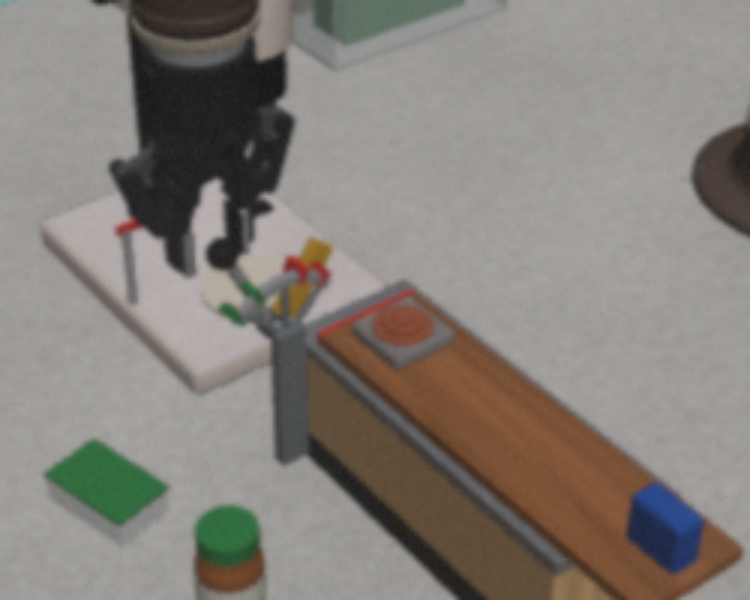

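The lever is partly swung: knob at crop px (222,252), gate lifting. I'll push about 18 mm more, then measure.

Call:
servo_tool(plan="0.2 0 -0.05 0 0 0; 0.36 0 -0.1 0 0 0; 0.36 0 -0.1 0 0 0; 0.36 0 -0.1 0 0 0")

```text
time_s: 3.8
ee_pos: [0.6775, -0.0069, 0.1863]
orientation: [0.702, 0.712, 0.0, 0.0]
ft_force: [0.1, 0.4, -0.2]
grip_width: 0.448
```

Run:
```python
from h import *
for n in("scene","top"):
    im,d=camera(n); np.savez(f"{n}3.npz",im=im,d=d); cv2.imwrite(f"pics/{n}3.png",cv2.resize(im[130:230,200:350,::-1],None,fx=5,fy=5,interpolation=cv2.INTER_CUBIC))
print(sense()['ee_pos'])
```

```text
[ 0.67732618 -0.00693021  0.1866636 ]
```

View pics/scene3.png

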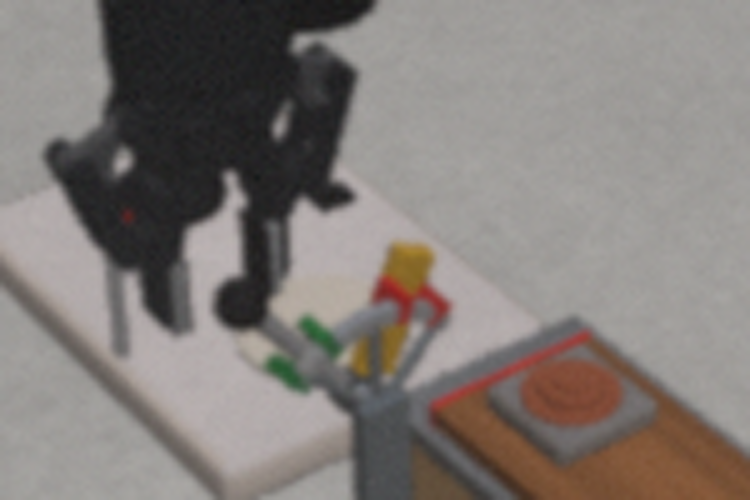

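Run:
```python
from h import *
f,cx,cy,T=K("scene")
for u,v in((247.6,190.4),(247.2,190.4),(246.6,191),(249,190)):
    r=T[:3,:3]@np.array([(u-cx)/f,(v-cy)/f,1]); o=T[:3,3]; p=o+r*(-0.0015-o[1])/r[1]
    dx,dz=p[0]-.6166,p[2]-.118; print(p, np.hypot(dx,dz), .5+np.arctan2(dx,dz))
```

```text
[ 0.67051596 -0.0015      0.18939526] 0.0894662700857887 1.1468052890921219
[ 0.67147817 -0.0015      0.18981408] 0.09038183171703192 1.1525083825469695
[ 0.67302008 -0.0015      0.18891251] 0.090619031978344 1.1720702441272057
[ 0.6670748  -0.0015      0.18894831] 0.08707105055094583 1.1183563673617791
```

Lever measured at q≈1.15 with radius 90 mm, as it must be. I'll back off and lift away, then go over the grip.

Call:
servo_tool(plan="-0.13 0 0 0 0 0; -0.13 0 0.3 0 0 0; -0.13 0 1 0 0 0; -0.13 0 1.6 0 0 0; -0.4 0.8 1.6 0 0 0; -0.8 1.6 1.6 0 0 0; -1.2 2.4 1.6 0 0 0; -1.2 2.4 1.6 0 0 0")

```text
time_s: 4.7
ee_pos: [0.6145, 0.1213, 0.2675]
orientation: [0.699, 0.715, 0.002, -0.002]
ft_force: [-0.6, 1.0, -0.4]
grip_width: 0.447
```

Run:
```python
from h import *
from m import meas
for n in("scene","top"):
    im,d=camera(n); np.savez(f"{n}4.npz",im=im,d=d); cv2.imwrite(f"pics/{n}4.png",im[...,::-1])
cv2.imwrite("pics/z4.png",cv2.resize(np.load("scene4.npz")['im'][130:330,200:450,::-1],None,fx=3,fy=3,interpolation=cv2.INTER_CUBIC))
print(sense()['ee_pos'])
z=np.load("top4.npz");meas(z['im'],z['d'],"top")
z=np.load("top4.npz"); P=pts("top",z['d']);hsv=cv2.cvtColor(z['im'],cv2.COLOR_RGB2HSV).astype(int)
m=(hsv[...,0]>105)&(hsv[...,0]<130)&(hsv[...,1]>130)&(abs(P[...,2]-.152)<.004)
q=P[m]; print(len(q),np.percentile(q,[2,98],axis=0),cv2.minAreaRect(q[:,:2].astype(np.float32)))
```

```text
[0.61672269 0.11452576 0.26777889]
top blue [149, 235, 7, 10, 58] [151.8 239.5] med [0.5388 0.3425 0.1515] min [0.529 0.335 0.148] max [0.549 0.351 0.155]
top red [382, 202, 2, 10, 19] [382.5 206.7] med [ 0.6273 -0.1882  0.1107] min [ 0.618 -0.191  0.106] max [ 0.64  -0.187  0.112]
top red [296, 213, 8, 3, 24] [299.5 214. ] med [0.598  0.0099 0.1739] min [0.595 0.002 0.171] max [0.601 0.018 0.178]
top red [295, 221, 8, 5, 22] [298.9 223. ] med [0.5791 0.0104 0.163 ] min [0.577 0.002 0.099] max [0.584 0.019 0.167]
top red [293, 222, 2, 38, 53] [293.3 243.8] med [0.5317 0.0226 0.1123] min [0.501 0.02  0.109] max [0.588 0.023 0.117]
top yellow [302, 211, 5, 16, 48] [304.6 219.1] med [ 0.5854 -0.0021  0.1804] min [ 0.573 -0.012  0.005] max [0.611 0.003 0.187]
top green [259, 161, 7, 16, 71] [262.2 168. ] med [0.7309 0.1028 0.0705] min [0.623 0.077 0.059] max [0.75  0.111 0.475]
top green [294, 166, 31, 10, 208] [306.7 169.4] med [ 0.7413 -0.0102  0.0283] min [ 0.724 -0.058  0.023] max [0.75  0.021 0.032]
top green [296, 189, 8, 11, 53] [299.7 194.5] med [0.6413 0.0089 0.1679] min [0.634 
[... 2954 characters left out ...]
425 0.056 0.694] max [0.428 0.057 0.698]
top black [257, 331, 2, 3, 4] [257.8 332.2] med [0.4222 0.056  0.6974] min [0.421 0.056 0.697] max [0.423 0.056 0.702]
top black [258, 377, 2, 3, 4] [258.5 377.8] med [0.392  0.0537 0.7112] min [0.392 0.053 0.711] max [0.392 0.054 0.714]
top black [257, 405, 4, 4, 6] [258.7 406.5] med [0.3747 0.0524 0.7182] min [0.374 0.052 0.716] max [0.375 0.053 0.723]
top black [259, 410, 2, 7, 7] [259.9 413. ] med [0.3699 0.0516 0.7188] min [0.368 0.051 0.718] max [0.372 0.052 0.72 ]
61 [[0.52865666 0.33593643 0.14835539]
 [0.54903093 0.34968371 0.15507549]] ((0.5388491153717041, 0.34302228689193726), (0.01436653733253479, 0.021275831386446953), 85.05056762695312)
```

View pics/z4.png

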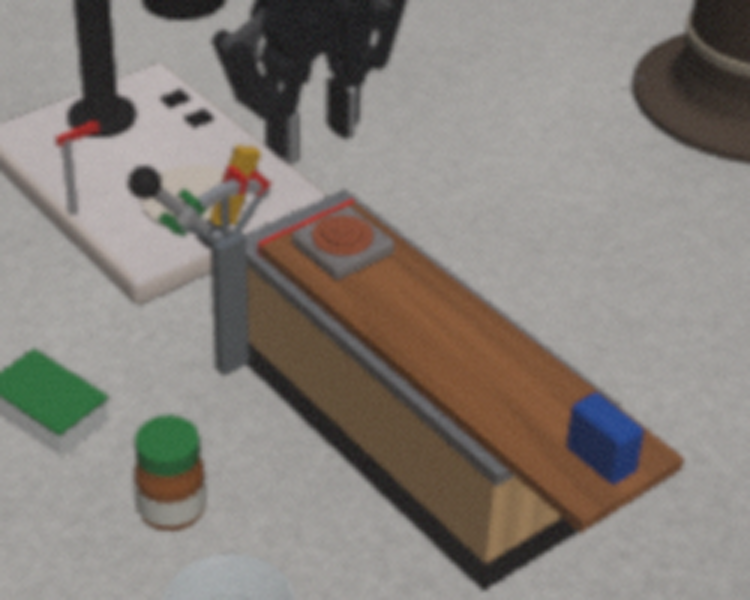

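The lever sits between the green teeth and the gate is up. Grip centre is about (0.539, 0.330).

Call:
servo_tool(plan="-0.3 0.7 0 0 0 0; -0.6 1.5 0 0 0 0; -0.9 2.3 0 0 0 0; -1.2 3.1 0 0 0 0; -1.4 3.9 0 0 0 0; -1.55 4.31 0 0 0 0; -1.55 4.31 -0.6 0 0 0; -1.55 4.31 -1.2 0 0 0", gripper=0.35)

```text
time_s: 5.6
ee_pos: [0.5411, 0.3283, 0.2072]
orientation: [0.702, 0.712, 0.002, 0.001]
ft_force: [0.8, -0.7, -0.1]
grip_width: 0.648
```

Call:
servo_tool(plan="0 0 -0.1 0 0 0; 0 0 -0.1 0 0 0")

```text
time_s: 5.8
ee_pos: [0.5402, 0.3271, 0.2013]
orientation: [0.703, 0.711, -0.001, 0.0]
ft_force: [-0.4, 0.4, 1.3]
grip_width: 0.648
```

Run:
```python
from h import *
n="scene"
im,d=camera(n); cv2.imwrite("pics/z5.png",cv2.resize(im[130:330,250:500,::-1],None,fx=3,fy=3,interpolation=cv2.INTER_CUBIC))
s=sense();print(s['ee_pos'],s['orientation'])
```

```text
[0.54073211 0.32758729 0.2024735 ] [7.02787190e-01 7.11399919e-01 3.86490452e-04 4.14185858e-04]
```

View pics/z5.png

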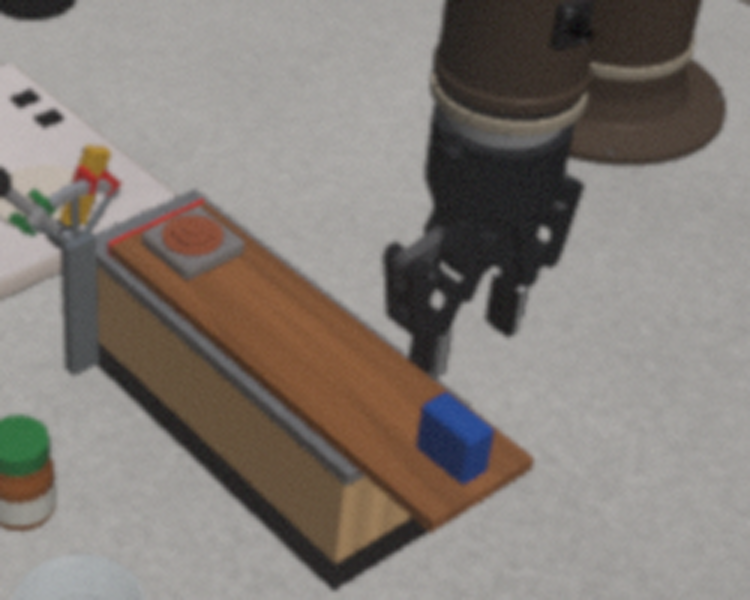

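Call:
servo_tool(plan="0 0 -0.5 0 0 0; 0 0 -1 0 0 0; 0 0 -1.4 0 0 0; 0 0 -1.58 0 0 0; 0 0 -1.58 0 0 0; 0 0 -1.58 0 0 0")

```text
time_s: 6.45
ee_pos: [0.5405, 0.3288, 0.1239]
orientation: [0.702, 0.712, 0.001, 0.0]
ft_force: [1.1, -0.3, 0.7]
grip_width: 0.651
```

Call:
servo_tool(plan="0 0 0 0 0 0; 0 0 0 0 0 0; 0 0 0 0 0 0; 0 0 0 0 0 0; 0 0 0 0 0 0; 0 0 0 0 0 0; 0 0 0 0 0 0; 0 0 0 0 0 0", gripper=1)

```text
time_s: 7.25
ee_pos: [0.5401, 0.3291, 0.1236]
orientation: [0.702, 0.712, 0.001, 0.0]
ft_force: [-1.5, 0.2, 7.2]
grip_width: 0.271
```

Run:
```python
from h import *
for n in("scene","top"):
    im,d=camera(n); np.savez(f"{n}6.npz",im=im,d=d); cv2.imwrite(f"pics/{n}6.png",im[...,::-1])
s=sense();print(s['ee_pos'],s['orientation'],s['ft_force'],s['wrist_torque'],s['grip_width'])
```

```text
[0.540119   0.32906502 0.1235537 ] [7.02072387e-01 7.12104839e-01 1.02525004e-03 1.02104858e-04] [-0.28567762 -0.08019153  6.46609848] [-0.05447632  0.18886706 -0.03311823] 0.2690187328249691
```

View pics/scene6.png

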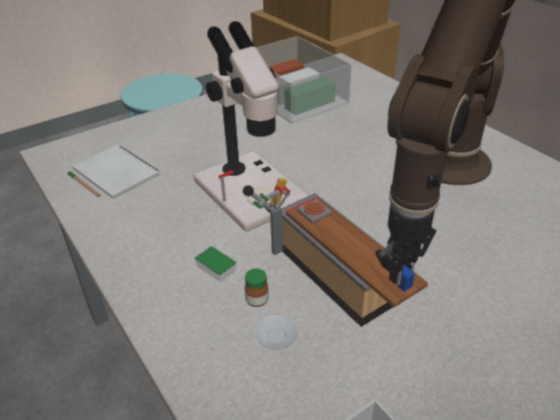

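Gripped (opening 23 mm, pressing lightly down at 6.5 N). I slide it out in two calls, stopping short to measure.

Call:
servo_tool(plan="0 -0.1 0 0 0 0; 0 -0.3 0 0 0 0; 0 -0.6 0 0 0 0; 0 -0.9 0 0 0 0; 0 -1.2 0 0 0 0; 0 -1.5 0 0 0 0; 0 -1.7 0 0 0 0; 0 -1.8 0 0 0 0")

```text
time_s: 8.15
ee_pos: [0.5401, 0.2401, 0.1235]
orientation: [0.702, 0.712, 0.002, -0.0]
ft_force: [0.3, 7.4, 5.9]
grip_width: 0.271
```

Run:
```python
from h import *
for n in("scene","top"):
    im,d=camera(n); np.savez(f"{n}7.npz",im=im,d=d); cv2.imwrite(f"pics/{n}7.png",im[...,::-1])
s=sense();print(s['ee_pos'],s['orientation'],s['ft_force'],s['wrist_torque'],s['grip_width'])
z=np.load("top7.npz"); im=z['im']; P=pts("top",z['d']);hsv=cv2.cvtColor(im,cv2.COLOR_RGB2HSV).astype(int)
m=((hsv[...,0]<6)|(hsv[...,0]>172))&(hsv[...,1]>140)&(abs(P[...,2]-.111)<.006)&(P[...,0]<.6)&(P[...,0]>.48)
q=P[m];print(len(q),np.median(q,0),q.min(0),q.max(0))
```

```text
[0.54007737 0.23943991 0.12352439] [ 7.02034242e-01  7.12141749e-01  1.42495246e-03 -1.46094463e-04] [0.75098113 1.86706689 7.5788212 ] [0.27586614 0.22492509 0.05783042] 0.2709572712111304
76 [ 0.54582123 -0.066488    0.11239226] [ 0.50043644 -0.06883452  0.10914137] [0.58705791 0.00903947 0.11534944]
```

View pics/scene7.png

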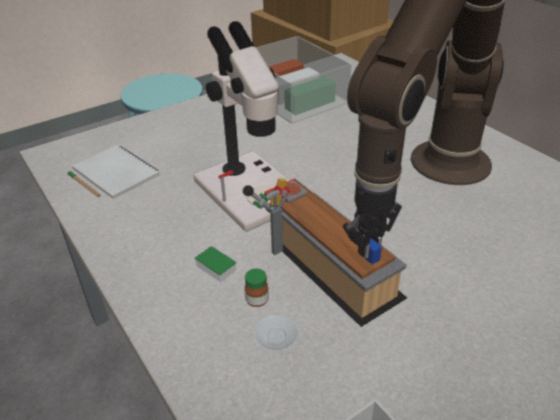

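The board passes under the lifted gate, flat, with its end at y≈-0.069. I continue to about 10 mm short.

Call:
servo_tool(plan="0 -0.1 0 0 0 0; 0 -0.4 0 0 0 0; 0 -0.8 0 0 0 0; 0 -1.2 0 0 0 0; 0 -1.6 0 0 0 0; 0 -1.95 0 0 0 0; 0 -2.15 0 0 0 0; 0 -2.22 0 0 0 0")

```text
time_s: 9.05
ee_pos: [0.5403, 0.1288, 0.1235]
orientation: [0.702, 0.712, 0.002, -0.0]
ft_force: [-0.2, 8.7, 7.0]
grip_width: 0.271
```

Run:
```python
from h import *
for n in("scene","top"):
    im,d=camera(n); np.savez(f"{n}8.npz",im=im,d=d); cv2.imwrite(f"pics/{n}8.png",cv2.resize(im[140:310,180:420,::-1],None,fx=3,fy=3,interpolation=cv2.INTER_CUBIC))
    P=pts(n,d);hsv=cv2.cvtColor(im,cv2.COLOR_RGB2HSV).astype(int)
    m=((hsv[...,0]<6)|(hsv[...,0]>172))&(hsv[...,1]>140)&(P[...,2]<.125)&(P[...,2]>.09)&(P[...,1]<-.12)
    k,lab,st,c=cv2.connectedComponentsWithStats(m.astype(np.uint8))
    for i in range(1,k):
        q=P[lab==i];
        if len(q)>3: print(n,st[i],np.median(q,0).round(4),q.min(0).round(4),q.max(0).round(4))
s=sense();print(s['ee_pos'],s['orientation'],s['ft_force'],s['wrist_torque'],s['grip_width'])
```

```text
scene [240 168   6   4   9] [ 0.5831 -0.1768  0.1116] [ 0.5755 -0.1821  0.1088] [ 0.5904 -0.1733  0.1145]
scene [220 170  13   7  37] [ 0.6179 -0.1874  0.1087] [ 0.605  -0.1918  0.1022] [ 0.6402 -0.1845  0.1127]
top [381 202   3  10  24] [ 0.6286 -0.188   0.1095] [ 0.6179 -0.1907  0.1057] [ 0.6396 -0.1856  0.1135]
top [379 257   2   5  10] [ 0.5044 -0.1783  0.1126] [ 0.4998 -0.1796  0.1114] [ 0.509  -0.1767  0.1142]
[0.54023289 0.12852284 0.12349173] [ 7.02057919e-01  7.12118340e-01  1.46533821e-03 -3.14530471e-05] [-1.37636522  2.82145281  9.23852733] [ 0.51039534  0.21989454 -0.0845582 ] 0.2726859295912327
```

View pics/scene8.png

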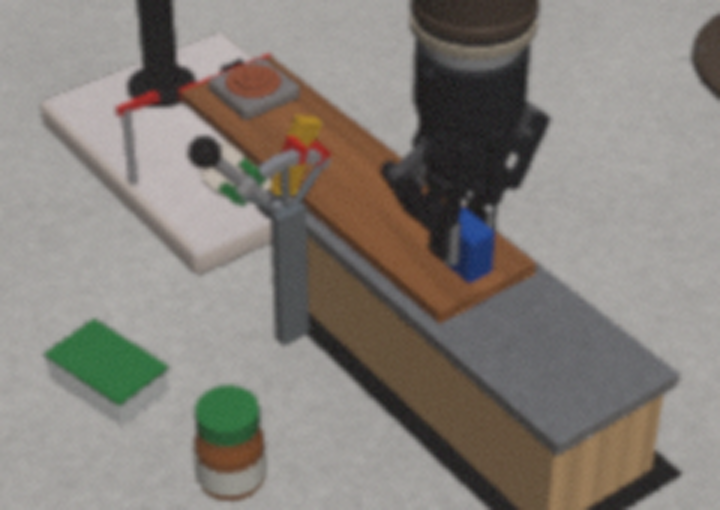

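View pics/top8.png

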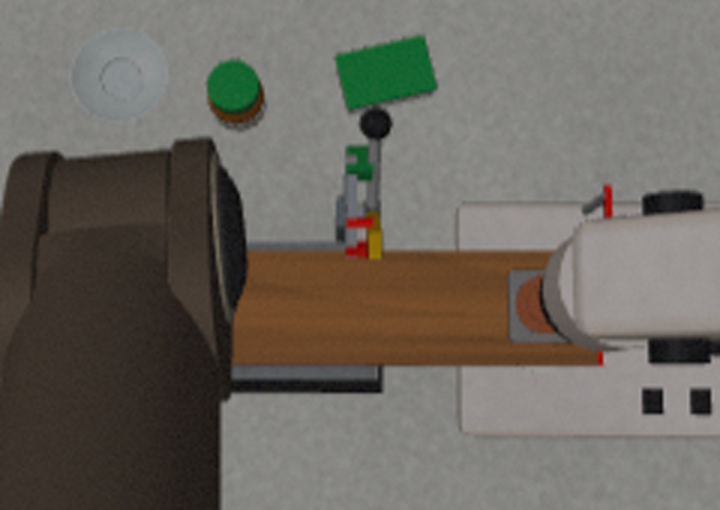

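End at y≈-0.180, pointer line ≈-0.190 at that x. Both views give about 9.5 mm to go.

Call:
servo_tool(plan="0 -0.06 0 0 0 0; 0 -0.13 0 0 0 0; 0 -0.19 0 0 0 0; 0 -0.19 0 0 0 0; 0 -0.19 0 0 0 0; 0 -0.19 0 0 0 0; 0 -0.19 0 0 0 0; 0 -0.19 0 0 0 0")

```text
time_s: 9.95
ee_pos: [0.5403, 0.1204, 0.1235]
orientation: [0.702, 0.713, 0.002, -0.0]
ft_force: [0.0, 6.2, 7.8]
grip_width: 0.272
```

Run:
```python
from h import *
for n in("scene","top"):
    im,d=camera(n); np.savez(f"{n}9.npz",im=im,d=d); cv2.imwrite(f"pics/{n}9.png",cv2.resize(im[140:310,180:420,::-1],None,fx=3,fy=3,interpolation=cv2.INTER_CUBIC))
    P=pts(n,d);hsv=cv2.cvtColor(im,cv2.COLOR_RGB2HSV).astype(int)
    m=((hsv[...,0]<6)|(hsv[...,0]>172))&(hsv[...,1]>140)&(P[...,2]<.125)&(P[...,2]>.09)&(P[...,1]<-.12)
    k,lab,st,c=cv2.connectedComponentsWithStats(m.astype(np.uint8))
    for i in range(1,k):
        q=P[lab==i];
        if len(q)>3: print(n,st[i],c[i].round(1),np.median(q,0).round(4),q.min(0).round(4),q.max(0).round(4))
    wood=(hsv[...,0]>5)&(hsv[...,0]<18)&(hsv[...,1]>110)&(abs(P[...,2]-.112)<.006)&(P[...,1]<.1)&(P[...,1]>-.1)
    q=P[wood]; A=np.c_[q[:,:2],np.ones(len(q))]; print(n,'wood plane',np.linalg.lstsq(A,q[:,2],rcond=None)[0],q[:,2].mean())
    if n=="top":
        for w in(0,1):
            a=np.array([ray(n,c,(r[0]-.5 if w else r[-1]+.5),.112) for c in range(310,350) for r in [np.where(wood[:,c])[0]] if len(r)>20])
            if len(a)>5: print('edge',w,np.polyfit(a[:,1],a[:,0],1))
s=sense();print(s['time_s'],s['ee_pos'],s['ft_force'],s['wrist_torque'],s['grip_width'])
```

```text
scene [238 166   7   4  10] [240.6 167.1] [ 0.581  -0.1853  0.1127] [ 0.5733 -0.1888  0.1104] [ 0.5909 -0.1814  0.1147]
scene [220 170  13   7  37] [227.1 173.1] [ 0.6179 -0.1875  0.1085] [ 0.6044 -0.195   0.1017] [ 0.6405 -0.1831  0.1133]
scene wood plane [-0.00894555  0.00035662  0.1170947 ] 0.11214796081260817
top [381 202   3  10  24] [382.2 206.4] [ 0.6287 -0.188   0.1099] [ 0.6175 -0.1908  0.1065] [ 0.6395 -0.1857  0.1141]
top [383 257   2   5   6] [383.2 259.2] [ 0.5034 -0.1867  0.1123] [ 0.4999 -0.1886  0.1094] [ 0.509  -0.1859  0.115 ]
top wood plane [ 0.0007956  -0.00055221  0.11193501] 0.11236785540539404
edge 0 [-0.0155092   0.49817743]
edge 1 [-0.01354832  0.58510727]
10.05 [0.54031305 0.1203605  0.12352648] [-0.88984167  5.56006587  7.80310214] [ 1.0493431   0.17962528 -0.07993249] 0.2715735236302395
```

View pics/scene9.png

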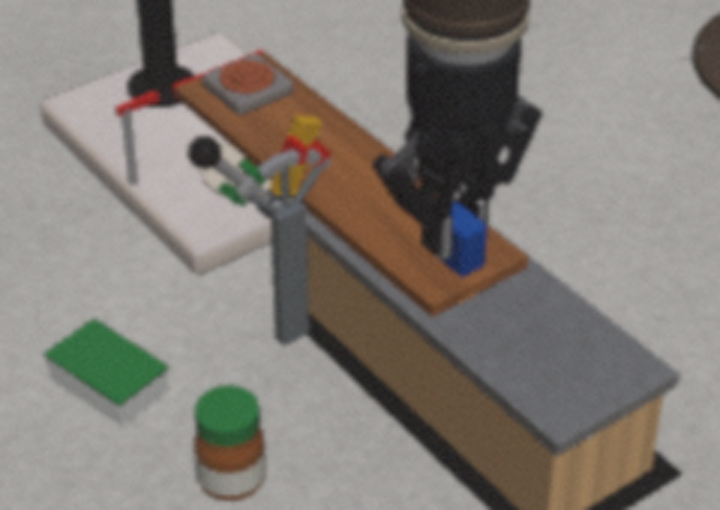

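View pics/top9.png

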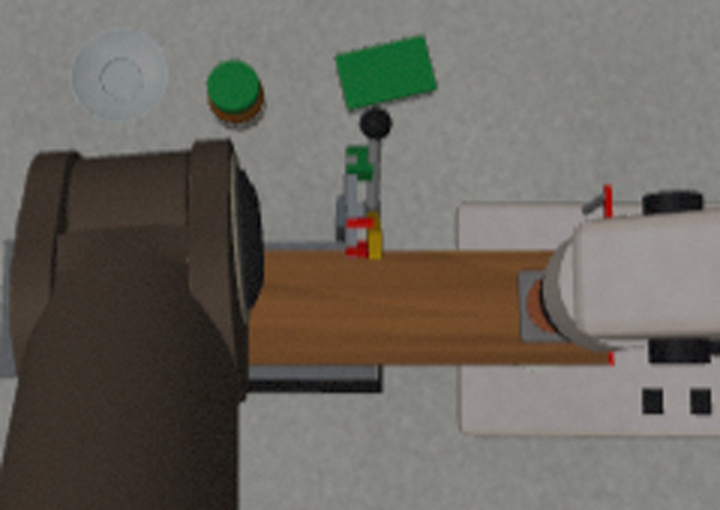

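Within about 1.5–2 mm of the line, since friction held back a little of the last step. A small nudge, then settle.

Call:
servo_tool(plan="0 -0.03 0 0 0 0; 0 -0.03 0 0 0 0; 0 -0.03 0 0 0 0; 0 -0.03 0 0 0 0; 0 -0.03 0 0 0 0; 0 -0.03 0 0 0 0; 0 -0.03 0 0 0 0; 0 -0.03 0 0 0 0")

```text
time_s: 10.85
ee_pos: [0.5403, 0.1194, 0.1235]
orientation: [0.701, 0.713, 0.002, -0.0]
ft_force: [-0.1, 7.5, 7.3]
grip_width: 0.275
```

Run:
```python
from h import *
for n in("scene","top"):
    im,d=camera(n)
    P=pts(n,d);hsv=cv2.cvtColor(im,cv2.COLOR_RGB2HSV).astype(int)
    m=((hsv[...,0]<6)|(hsv[...,0]>172))&(hsv[...,1]>140)&(P[...,2]<.125)&(P[...,2]>.09)&(P[...,1]<-.12)
    k,lab,st,c=cv2.connectedComponentsWithStats(m.astype(np.uint8))
    for i in range(1,k):
        q=P[lab==i];
        if len(q)>3: print(n,st[i],c[i].round(1),np.median(q,0).round(4),q.min(0).round(4),q.max(0).round(4))
    if n=="scene":
        b=(hsv[...,2]<35)&(P[...,2]<.22)&(P[...,0]>.63)&(P[...,1]>-.05); v,u=np.where(b); print('knob',u.mean(),v.mean(),len(u)); u,v=u.mean(),v.mean()
        f,cx,cy,T=K(n); r=T[:3,:3]@np.array([(u-cx)/f,(v-cy)/f,1]); o=T[:3,3]; p=o+r*(-0.0015-o[1])/r[1]; print('q',.5+np.arctan2(p[0]-.6166,p[2]-.118))
s=sense();print(s['time_s'],s['ee_pos'],s['qd'].round(4),s['ft_force'],s['wrist_torque'],s['grip_width'])
```

```text
scene [237 166   8   3  10] [240.4 166.9] [ 0.5823 -0.1865  0.1122] [ 0.5734 -0.1902  0.11  ] [ 0.5897 -0.1832  0.1134]
scene [220 170  13   7  37] [227.1 173.1] [ 0.6187 -0.1876  0.1084] [ 0.6049 -0.1941  0.1018] [ 0.6384 -0.1833  0.1127]
knob nan nan 0
q nan
top [381 202   3  10  25] [382.2 206.5] [ 0.6283 -0.1878  0.1101] [ 0.6182 -0.1904  0.1052] [ 0.6396 -0.1859  0.1146]
top [383 257   2   4   8] [383.5 258.5] [ 0.5056 -0.1873  0.1124] [ 0.5021 -0.1887  0.1112] [ 0.5092 -0.186   0.1159]
10.95 [0.54032602 0.11941611 0.12354502] [ 0.0001  0.0005 -0.0006  0.0024  0.0007  0.001   0.0004] [0.5338493  7.5372876  7.80240516] [ 1.33838071  0.17866345 -0.10027441] 0.2689137632067802<stdin>:11: RuntimeWarning: Mean of empty slice.
  ret = ret.dtype.type(ret / rcount)
```

```bash
python3 -c "
from cell import *
print(close_job())"
```

```text
the job is handed in; nothing more can be done
None
```

I threw the lever into the green notch, slid the board out under the lifted gate to the pointer line, and handed the job in with the grip still held. The hand-in reports no verdict, so the figures below are my own last checks.

- **Lever:** it measured about 1.15 rad at a 90 mm radius when I released it. It looked unchanged between the green teeth in the later pictures. My final attempt to re-measure it by colour mask found no knob pixels, so the end value rests on those pictures.
- **Board end:** it is at y ≈ -0.189 m, against a pointer line of about -0.190 m, so roughly 1 mm off. It sits about 1–2 mm from the middle line.
- **Straight and flat:** the board's yaw matched the ledge's within about 0.005 rad. The board top was level at 112 mm, as it should be. I made both checks just before the last 1 mm nudge.
- **Hold:** the gripper opening was 23 mm on the grip, with about 8 N of downward press, and the arm was still.
- **Surroundings:** the dish, jar and slide box looked undisturbed, and I saw no contact with the microscope.
- **Friction:** the last two moves each fell slightly short (8 mm of 9.5, then 1 mm of 1.5). About 7.5 N of side force was still on the wrist at hand-in.

The whole job took about 11 s of robot time.

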